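# Drive the taper pin home to line up a sample-cell clamp

### The job

The stacked plates of the sample-cell clamp have slid out of line. Take the tapered pin (round handle) from the rack and work it gently down through the hole in the cover plate, letting the taper pull the plates into line, until its collar sits fully home on the cover plate; then let go of it. Feel your way: keep the pin's side load in the base under 11 N and seat the collar with less than 25 N, leave the square-headed dowel in the rack and do not disturb the things standing about.

Things in the scene. Friction and masses are not known exactly. Their poses are not given: they have to be found in the camera images.
- taper_pin: Loose tapered steel pin (100 g), point down in the rack. Origin on its axis at the underside of its collar, z up the axis. Collar 36 mm across, z = 0 to 5 mm; round dark handle to grip, 18 mm across, z = 5 to 48 mm. Below the collar: straight shank 20.5 mm across down to z = -11 mm, then tapering evenly to 4.4 mm across at z = -40.5 mm; blunt tip 2.8 mm across at z = -42 mm.
- straight_dowel: The other pin in the rack: untapered, with a square head 32 x 32 x 14 mm; leave it there. Origin on its axis at the underside of the head (rack top).
- rack: Fixed grey block 60 x 122 x 50 mm high, origin at the centre of its underside, long side along its y. Two 24 mm square holes right through at y = -35 and +35 mm; either pin may stand in either, resting by collar or head on the block's top (z = 50 mm), with 1.7 mm of side play. A pin must be lifted 42 mm or more to come out.
- cover_hole (a point): Centre of the 22 mm hole in the clamp's cover plate, at its top face (50 mm above the counter; cannot rise or sink). z up; x points away from the round sight window (42 mm across, 5 mm high, its centre 42 mm from the hole). At the start this hole is 6 to 9 mm off the base block's hidden hole, in an unknown direction, so a pin pushed straight down here binds.
- cover: Top plate of the clamp, steel, 106 x 94 x 10 mm with a skirt round its edge; origin at the centre of its underside (z = 40 mm), the hole 20 mm along its x. It slides up to 10 mm in any horizontal direction against about 1 N of drag, but cannot lift or turn. Under it lies a 6 mm spacer plate with a like hole a few mm off, sliding the same way.
- clamp: The clamp as a whole: a foot plate on the counter (its origin, z = 0), on it a base block (z = 4 to 34 mm) that does not move, then spacer and cover. The base block's 22 mm hole is hidden, its place on the foot not exactly known (some mm). Only with all three holes in line can the pin go in up to its collar. The side force on the pin tells which way it must yield.
- cork: Bystander: loose cork 26 mm across, 26 mm high.
- brass_weight: Bystander: loose brass weight 25 mm across, 34 mm high.
- bottle: Bystander: loose white reagent bottle with black cap, 56 x 56 x 123 mm, behind the rack.
Mind the look-alikes: they are no part of the job. What is shaped like the taper_pin but brown is not meant.

How it is judged (in metres and radians):
On the way, in this order (a step that is already met when the one before it is completed fails the run):
1. the tapered pin is lifted clear of the rack (height (world z) of taper_pin above 0.094 m), for 0.1 s.
2. its tip stands in the hole of the cover plate (horizontal distance between taper_pin and cover_hole below 0.008 m and z of taper_pin in the frame of cover_hole below 0.041 m), for 0.05 s.
At the end, for the whole second after the job is handed in: The tapered pin stands in the clamp's cover hole, released, upright within 0.06 rad and at rest, its collar within 2 mm of the cover plate's top and its axis within 2.5 mm of the hole's; the square-headed dowel is still in the rack, within 15 mm of its start (horizontal distance between taper_pin and cover_hole below 0.0025 m and z of taper_pin in the frame of cover_hole below 0.002 m and angle between taper_pin's own z axis and vertical below 0.06 rad and linear speed of taper_pin below 0.01 m/s and contact force between taper_pin and the fingers below 0.05 N and distance of straight_dowel from where it was at the start of the episode below 0.015 m); the robot touches nothing.
It fails at once if the tapered pin presses on the base block's hole with more than 11 N (contact force between taper_pin and clamp above 11 N).
It fails at once if the tapered pin presses on the cover plate with more than 25 N (contact force between taper_pin and cover above 25 N).
It fails at once if the robot itself presses on the clamp with more than 10 N (contact force between any of the arm, the fingers and clamp above 10 N or contact force between any of the arm, the fingers and cover above 10 N).
It fails at once if a bystander is shifted by more than 20 mm (distance of any of cork, brass_weight, bottle from where it was at the start of the episode above 0.02 m).
It fails at once if the straight dowel is taken out of the rack (distance of straight_dowel from where it was at the start of the episode above 0.03 m).
It also fails if it takes over 51 s, if anything falls off the work surface, if the arm or the gripper's body presses on something with over 40 N, if the wrist force passes 120 N, or if a joint passes its speed limit or range.

### The arm

A 6-joint arm with a two-finger parallel gripper is mounted at the origin on a cart in front of the work surface, level with it; the furniture and walls round the work are solid. World frame = base frame: x ahead of the robot, y to its left, z up, the work surface at z = 0. Lengths are in m, angles in degrees, forces in N, time in s.
With the tool pointing down it reaches from about 0.35 to 0.875 m from the base axis. Payload 4.2 kg.
Tool frame: the origin (TCP) lies on the front face of the gripper's body, between the roots of the fingers; the fingertips stand finger_overhang ahead of it and the grasp point (between the pads) lies 51 mm ahead of it (finger_overhang is the distance from the TCP to the fingertips, in m); z points along the fingers, y is the line along which they close (so a half turn about z gives the same grasp; the last joint's range is limited). The gripper opens to 87 mm and grips with 3 to 60 N. Pads are 19 mm wide; open, the fingers measure 117 mm over their backs; the gripper's body (75 mm by 190 mm) begins 51 mm behind the grasp point.
Start: joints at [14.817, 22.042, 0.453, 0, -68.411, -14.817], TCP at [0.625, 0, 0.292] pointing down, gripper open.
Joint ranges: [-179.83, 179.83], [-69.29, 118.12], [-61.27, 80.66], [-181.25, 117.63], [-171.15, -9.14], [-177.46, 177.46]. Speed limits (degrees/s): [159.86, 159.86, 180, 180, 180, 180].

### API

Orientations are given as a 3x3 rotation matrix whose columns are the frame's x, y, z axes.
In Python, from station import sense, capture, camera_model, finish_job, finger_overhang gives the robot as it stands. The module is installed in compiled form; this text tells all that it offers.
- The arm moves only by the tool jog_arm, never from a script. Its argument "rows" is a list that holds one entry, the list of rows, each a list of 4 numbers: the shift along the tool's x, y, z in m, then the turn about the tool's z in rad. A call has 1 to 20 rows; each row shifts and turns the commanded pose from where the row before left it, along the tool's axes as they then stand; what a row does not reach is not made up. A row lasts 1/8 s, in which the tool goes at most 62.5 mm and 10.7 degrees, less where a joint would pass 70% of its speed; a pose out of reach is approached as far as the arm can. A call is refused whole if a number of a shift passes 0.0625 or a number of a turn 0.188, either way. A call with a gripper value outside its range is refused whole. "claw" is the opening, from 0 (shut) to 1 (fully open), set as the call begins (left out, the last holds). The fingers move at their own pace and stop on an object; the grip force is fixed at half the most. Time passes only in rows, so rows that do not move let the fingers close. It gives the time, the measured TCP pose, the force, the opening and the grip force at its end, in the units of the state.
- sense(): the state, without advancing time (a new reading comes with each control period).
- capture(name): name is "scene" or "side" or "wrist"; returns the picture (420x560x3 uint8, red, green, blue); there is no depth.
- camera_model(name): a dict with "fovy" (degrees; the focal length in pixels is half the picture's height over the tangent of half this angle, whatever the lens; pixels are square), "cx", "cy" (the principal point, pixels), "eye" and "rotation" of the camera in the world. Camera axes: x right, y down, z forward; pixel columns grow to the right and rows downward; lengths in m; the calibration is good to about 2 mm. A picture is of the moment at which its call begins: read the wrist's pose just before it. camera_model takes no time and is no camera call; for the wrist camera it gives the pose at the moment of the call.
- finish_job(): hands the job in; it is judged then, once.
The state is a dict: "time_s": time; "joints": joint angles; "joint_velocities": joint speeds; "effort": joint torques, N m; "tcp_pos": TCP position; "ee_rot": TCP orientation; "wrist_force": force on the tool from outside, world axes, zero at the start; "moment": the same for the moment, N m; "gripper_width": opening from 0.0 (shut) to 1.0 (fully open); "gripper_force": force on a finger pad.
Only numpy, scipy, OpenCV 4.12 (cv2) and the standard library are available. Lean on these libraries where they do the work, as an engineer would, in place of code of your own. Each camera call takes 0.05 s, during which the arm holds its last target. There are 200 camera calls.

## Working session

There is one attempt and no reset: what is moved stays moved. The work goes in short steps, Python scripts to look and compute and a tool call to move; the robot and the scene stay as the last step left them, time stands still between calls to the robot, and variables do not carry over. Pictures are saved under pics/ and viewed, at most 10 in all, crops included, and the job is handed in when it is done.

Besides the shell and the picture viewer there is one more tool, called in YAML: its name, and indented under it one key for each argument. jog_arm: Moves the arm, as the interface text tells. Its arguments: {"type":"object","properties":{"rows":{"type":"array"},"claw":{"type":"number"}},"required":["rows"]}

```bash
mkdir -p pics
cat > h.py <<'E'
import numpy as np, cv2
from station import sense, capture, camera_model, finish_job, finger_overhang
def snap(n,f):
    m=camera_model(n); im=capture(n); cv2.imwrite(f'pics/{f}.png',cv2.cvtColor(im,cv2.COLOR_RGB2BGR)); np.save(f'pics/{f}.npy',np.array(m,dtype=object),allow_pickle=True); return im,m
def ray(m,u,v):
    f=210/np.tan(np.radians(m['fovy'])/2)
    d=np.array(m['rotation'])@np.array([(u-m['cx'])/f,(v-m['cy'])/f,1]); return np.array(m['eye']),d
def onz(m,u,v,z):
    e,d=ray(m,u,v); return e+d*(z-e[2])/d[2]
def proj(m,p):
    f=210/np.tan(np.radians(m['fovy'])/2)
    c=np.array(m['rotation']).T@(np.array(p)-np.array(m['eye'])); return c[:2]/c[2]*f+[m['cx'],m['cy']]
def load(f): return np.load(f'pics/{f}.npy',allow_pickle=True).item()
E
python3 - <<'E'
from h import *
print(finger_overhang if not callable(finger_overhang) else finger_overhang())
s=sense();print(s['ee_rot'],s['wrist_force'],s['time_s'])
for n in('scene','side','wrist'):
    im,m=snap(n,n+'0');print(n,m)
E
```

```text
0.0697
[[-1.88094337e-04 -9.99997575e-01 -2.19413847e-03]
 [-9.99999979e-01  1.88264938e-04 -7.75468043e-05]
 [ 7.79596956e-05  2.19412383e-03 -9.99997590e-01]] [ 0.92142282 -0.1228216  -0.23330831] 0.0
scene {'fovy': 47.825846084555586, 'cx': 282.1405845520695, 'cy': 220.64139660645623, 'eye': array([0.13971732, 0.75423704, 0.78462091]), 'rotation': array([[-0.81931594, -0.38924959,  0.42095861],
       [-0.57317334,  0.57390393, -0.58489879],
       [-0.01391818, -0.72049916, -0.69331613]])}
side {'fovy': 45.22497299233325, 'cx': 276.827278944614, 'cy': 213.62340119963756, 'eye': array([0.26263612, 0.68221236, 0.64844382]), 'rotation': array([[-0.86690257, -0.31694683,  0.38473971],
       [-0.49802119,  0.58371944, -0.64128505],
       [-0.02132678, -0.74754018, -0.66387412]])}
wrist {'fovy': 61.88919091114263, 'cx': 279.87643628859564, 'cy': 208.47216231544107, 'eye': array([ 0.62375525, -0.07892297,  0.38345824]), 'rotation': array([[-9.99998592e-01, -2.11234996e-04, -1.66469706e-03],
       [-6.80362343e-04,  9.57884506e-01,  2.87152940e-01],
       [ 1.53393077e-03,  2.87153669e-01, -9.57883301e-01]])}
```

View pics/scene0.png

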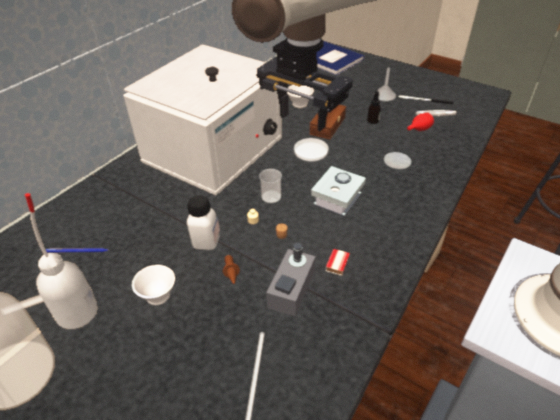

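View pics/wrist0.png

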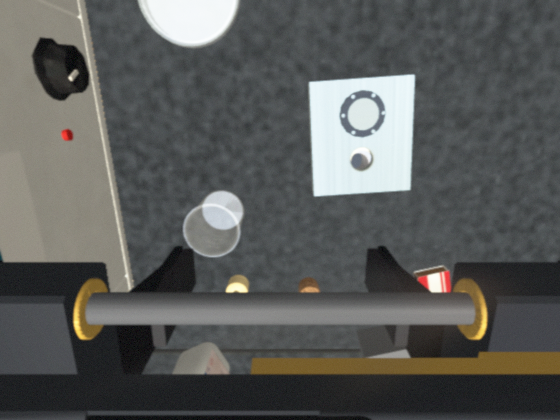

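The scene view shows the rack at about (292,280), with two pins in it. The one with the round dark handle and pale collar is at (297,253), and the square-headed one is at (285,285). A brown pin-shaped look-alike lies outside the rack at (231,268). The first fits taper_pin: steel collar, round handle, in the rack. The clamp is at (339,190). In the wrist view its hole is at (361,159) and its window at (362,113).

I'll measure these and confirm with an enlarged crop.

Run:
```python
from h import *
a=cv2.imread('pics/scene0.png');b=cv2.imread('pics/side0.png')
ms,md,mw=load('scene0'),load('side0'),load('wrist0')
p=onz(ms,297,258,.05);print('pin',p);q=proj(md,p);print('side px',q)
x,y=map(int,q)
A=cv2.resize(a[215:325,230:330],None,fx=4,fy=4,interpolation=2)[:440]
B=cv2.resize(b[max(y-60,0):y+50,x-50:x+50],None,fx=4,fy=4,interpolation=2)
print('sidecrop org',x-50,y-60)
cv2.imwrite('pics/crop1.png',np.hstack([A,B]))
print('hole',onz(mw,361,159,.05),'win',onz(mw,362,113,.055))
for c in((309,82),(414,75),(411,190),(314,195)):print(onz(mw,*c,.05))
for n,c in dict(cork=(281,232),weight=(253,219)).items():print(n,onz(ms,*c,.02))
print('rack top corners',[onz(ms,*c,.05).round(3) for c in((290,250),(315,258),(297,297),(270,290))])
```

```text
pin [0.49651064 0.20848644 0.05      ]
side px [306.10825481 275.26244958]
sidecrop org 256 215
hole [ 0.54583015 -0.02823971  0.05      ] win [ 0.54889632 -0.07070924  0.055     ]
[ 0.59713506 -0.09738656  0.05      ]
[ 0.50355877 -0.10334313  0.05      ]
[0.49482055 0.00213333 0.05      ]
[0.58965197 0.00721216 0.05      ]
cork [0.58477924 0.1411369  0.02      ]
weight [0.66358828 0.14292751 0.02      ]
rack top corners [array([0.521, 0.198, 0.05 ]), array([0.466, 0.188, 0.05 ]), array([0.441, 0.291, 0.05 ]), array([0.494, 0.307, 0.05 ])]
```

View pics/crop1.png

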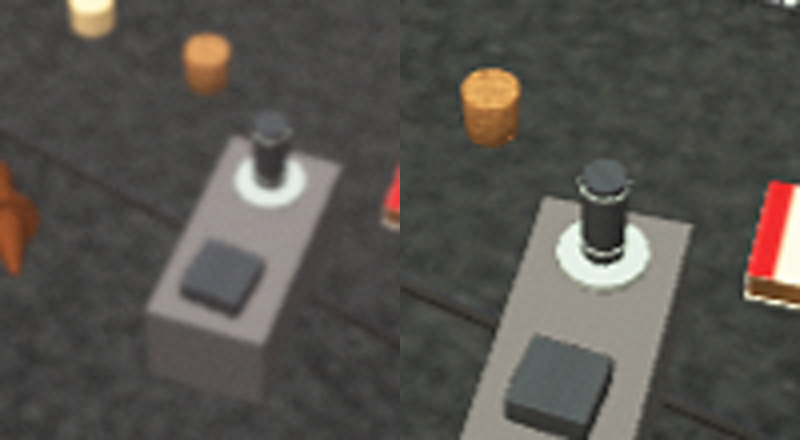

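The crop confirms it: the round-handled pin with the white collar is in the rack end nearer the clamp, at scene (297,260) and side (306,277). The square head is the dowel. The brown lookalike lies outside the rack.

Run:
```python
from h import *
ms,md,mw=load('scene0'),load('side0'),load('wrist0')
print(onz(ms,297.5,260,.055),onz(md,306.5,277.5,.055),onz(ms,298,246,.098),onz(md,307,259,.098))
print('beaker base',onz(mw,222,210,0),'weight',onz(mw,237,287,.034))
```

```text
[0.49021588 0.21616031 0.055     ] [0.49191431 0.21622677 0.055     ] [0.48912199 0.21668312 0.098     ] [0.49135338 0.21734931 0.098     ]
beaker base [0.68930372 0.03786906 0.        ] weight [0.67095187 0.11736859 0.034     ]
```

jog_arm:
  claw: 0.7
  rows:
    - [[-0.025,0.02,0.01,0],[-0.025,0.02,0.01,0],[-0.025,0.02,0.01,0],[-0.025,0.02,0.01,0],[-0.02,0.02,0,0],[-0.02,0.015,0,0],[0,0.013,0,0],[0,0,0,0]]

```text
time_s: 1.15
tcp_pos: [0.4963, 0.1397, 0.2523]
ee_rot: [[0.001, -1.0, -0.0], [-1.0, -0.001, -0.0], [0.0, 0.0, -1.0]]
wrist_force: [0.4, -0.2, -0.2]
gripper_width: 0.699
gripper_force: 0.0
```

jog_arm:
  rows:
    - [[-0.025,0.005,0,0],[-0.025,0,0,0],[-0.027,0,0.01,0],[0,0,0.025,0],[0,0,0.025,0],[0,0,0.025,0],[0,0,0.02,0],[0,0,0.01,0],[0,0,0.005,0],[0,0,0,0]]

```text
time_s: 2.4
tcp_pos: [0.4923, 0.217, 0.1325]
ee_rot: [[-0.0, -1.0, 0.0], [-1.0, 0.0, 0.0], [-0.0, -0.0, -1.0]]
wrist_force: [-0.2, 0.6, 0.6]
gripper_width: 0.699
gripper_force: 0.0
```

Run:
```python
from h import *
a,_=snap('side','side1');b,_=snap('wrist','wrist1')
A=cv2.resize(a[190:330,230:390],(640,560));B=b
cv2.imwrite('pics/c2.png',cv2.resize(np.hstack([A,cv2.resize(B,(747,560))])[:,:,::-1],(800,323)))
```

```text
(no output)
```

View pics/c2.png

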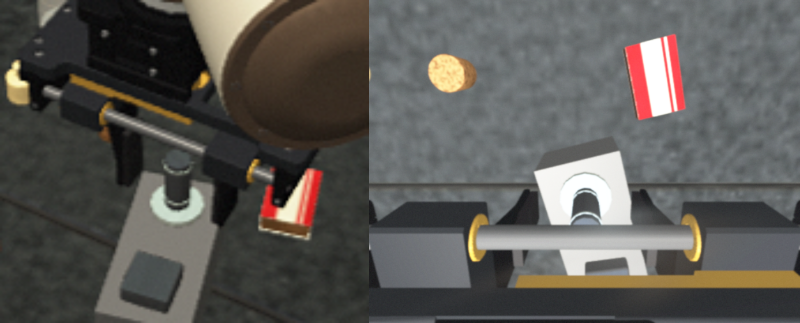

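The side and wrist crops show the pin handle centred between the fingers, at about (586,205) in the wrist part. The tips are clear of the collar and of the square head. Close and lift.

jog_arm:
  claw: 0
  rows:
    - [[0,0,0,0],[0,0,0,0],[0,0,0,0],[0,0,0,0],[0,0,0,0],[0,0,0,0],[0,0,0,0],[0,0,0,0]]

```text
time_s: 3.5
tcp_pos: [0.4919, 0.217, 0.1323]
ee_rot: [[0.0, -1.0, -0.0], [-1.0, -0.0, -0.0], [0.0, 0.0, -1.0]]
wrist_force: [-1.2, -0.2, 0.7]
gripper_width: 0.2
gripper_force: 30.0
```

jog_arm:
  rows:
    - [[0,0,-0.003,0],[0,0,-0.01,0],[0,0,-0.015,0],[0,0,-0.02,0],[0,0,-0.02,0],[0,0,-0.015,0],[0,0,0,0],[0,0,0,0]]

```text
time_s: 4.5
tcp_pos: [0.4916, 0.2168, 0.2148]
ee_rot: [[-0.0, -1.0, -0.001], [-1.0, 0.0, -0.0], [0.0, 0.001, -1.0]]
wrist_force: [-0.4, 0.1, -1.8]
gripper_width: 0.195
gripper_force: 30.0
```

jog_arm:
  rows:
    - [[0.015,-0.003,0,0],[0.03,-0.007,0,0],[0.04,-0.01,0,0],[0.04,-0.01,0,0],[0.04,-0.01,0,0],[0.04,-0.008,0,0],[0.025,-0.005,0,0],[0.015,-0.001,0,0],[0,0,0,0],[0,0,0,0]]

```text
time_s: 5.75
tcp_pos: [0.5458, -0.0275, 0.2151]
ee_rot: [[0.001, -1.0, -0.0], [-1.0, -0.001, 0.0], [-0.0, 0.0, -1.0]]
wrist_force: [-0.6, -0.0, 0.2]
gripper_width: 0.199
gripper_force: 30.0
```

Run:
```python
from h import *
print([sense()['wrist_force'].round(2).tolist() for _ in range(2)], sense()['moment'])
a,m=snap('scene','scene2');b,md=snap('side','side2');c,mw=snap('wrist','wrist2')
h=(.546,-.028,.05)
def crop(im,mm,r):
    u,v=proj(mm,h).astype(int); print(u-r,v-r); return cv2.resize(im[v-r:v+r,u-r:u+r],(400,400),interpolation=2)
print(proj(mw,h))
cv2.imwrite('pics/c3.png',np.hstack([crop(a,m,40),crop(b,md,40)])[:,:,::-1])
```

```text
[[-0.57, -0.05, 0.19], [-0.57, -0.05, 0.19]] [ 0.00148966 -0.00443884  0.06258578]
[278.4959709  209.58591581]
294 148
300 143
```

View pics/wrist2.png

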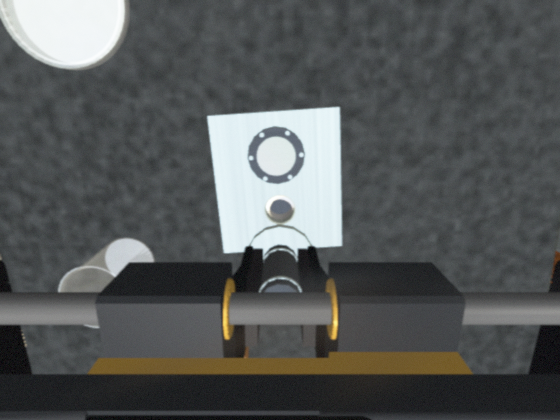

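View pics/c3.png

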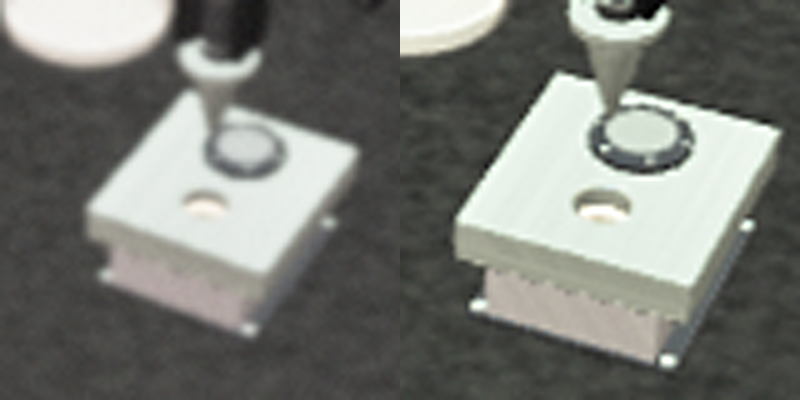

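The hole appears at wrist (279,208), within 1 mm of my estimate. The pin hangs upright in the grip, with its tip at scene (336,174) and side (341.6,165). I'll check the tip offset and enlarge the view into the hole to see which way the plates are offset.

Run:
```python
from h import *
ms,md,mw=load('scene2'),load('side2'),load('wrist2')
print('tip',onz(ms,336.2,174,.0905),onz(md,341.6,165.4,.0905))
print('hole scene/side',onz(ms,294+41.2,148+40.6,.05),onz(md,300+40.4,143+41,.05),onz(mw,279,208.3,.05))
a=cv2.imread('pics/wrist2.png');A=cv2.resize(a[190:228,259:299],(400,380),interpolation=2)
w=cv2.imread('pics/wrist0.png');B=cv2.resize(w[140:178,341:381],(400,380),interpolation=2)
cv2.imwrite('pics/c4.png',np.hstack([A,B]))
```

```text
tip [ 0.54662574 -0.03210066  0.0905    ] [ 0.54735131 -0.03134699  0.0905    ]
hole scene/side [ 0.5439073  -0.02792004  0.05      ] [ 0.54526215 -0.02746978  0.05      ] [ 0.54561434 -0.0290319   0.05      ]
```

View pics/c4.png

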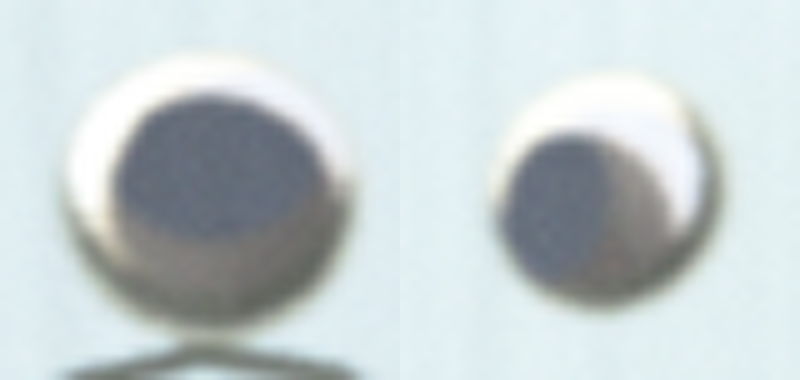

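Run:
```python
from h import *
m2,m0=load('wrist2'),load('wrist0')
for z in(.034,.04):
  print(z,'A L,T,R',[(onz(m2,*p,z)[:2]*1e3).round(1).tolist() for p in((270.5,208),(272.7,203),(280,199.5),(288,202),(291.7,207.5))],
  'B T,TR,R',[(onz(m0,*p,z)[:2]*1e3).round(1).tolist() for p in((353,155),(358.5,153),(364.5,156),(367.5,162.5))])
print('rimA',[(onz(m2,*p,.05)[:2]*1e3).round(1).tolist() for p in((265.3,208),(280,195),(294.3,208),(280,222.5))])
```

```text
0.034 A L,T,R [[552.6, -24.5], [550.8, -28.7], [544.9, -31.7], [538.4, -29.6], [535.3, -24.9]] B T,TR,R [[550.3, -29.8], [545.0, -31.8], [538.8, -28.8], [535.3, -22.3]]
0.04 A L,T,R [[552.4, -26.3], [550.6, -30.4], [544.9, -33.3], [538.5, -31.3], [535.5, -26.7]] B T,TR,R [[551.6, -30.6], [546.3, -32.6], [540.3, -29.7], [536.9, -23.3]]
rimA [[556.1, -29.2], [544.9, -39.6], [533.9, -29.3], [544.8, -17.5]]
```

Run:
```python
from h import *
m2,ms,md=load('wrist2'),load('scene2'),load('side2')
print('collar centre y from front edge',[(onz(m2,280,226,z)[1]+.018).round(4) for z in(.1325,.1375)], onz(m2,248,240,.1375)[0],onz(m2,313,240,.1375)[0])
for n,m in(('scene2',ms),('side2',md)):
    for y in(-.0275,-.0315):
        print(n,y,'tip',proj(m,(.546,y,.0905)).round(1),'org',proj(m,(.546,y,.1325)).round(1))
A=cv2.imread('pics/scene2.png');B=cv2.imread('pics/side2.png')
A=cv2.resize(A[125:195,300:370],(400,400),interpolation=2);B=cv2.resize(B[105:185,305:385],(400,400),interpolation=2)
cv2.imwrite('pics/c5.png',np.hstack([A,B]))
```

```text
collar centre y from front edge [np.float64(-0.026), np.float64(-0.0277)] 0.5615177866728566 0.5276792122092882
scene2 -0.0275 tip [335.4 175.1] org [336.6 160.6]
scene2 -0.0315 tip [336.3 174.2] org [337.5 159.7]
side2 -0.0275 tip [341.4 166.7] org [342.9 147.8]
side2 -0.0315 tip [342.3 165.6] org [343.8 146.7]
```

View pics/c5.png

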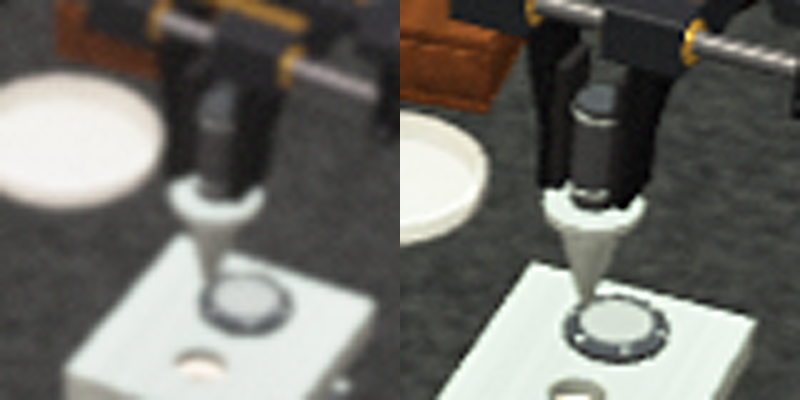

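The pin is upright and its tip is under the TCP: side (341.6,166.6) matches the prediction. Casting rays on the edge inside the hole from both wrist views agrees at z = 34 mm. That puts the base hole at about (0.544, -0.021), with the cover hole at (0.545, -0.0287), so the offset is about 8 mm, mostly along +y. I'll go down into the cover hole.

jog_arm:
  rows:
    - [[-0.003,0.001,0,0],[0,0,0.012,0],[0,0,0.015,0],[0,0,0.01,0],[0,0,0.006,0],[0,0,0.005,0],[0,0,0.004,0],[0,0,0,0],[0,0,0,0]]

```text
time_s: 7.02
tcp_pos: [0.5451, -0.025, 0.1636]
ee_rot: [[0.0, -1.0, 0.001], [-1.0, -0.0, 0.0], [-0.0, -0.001, -1.0]]
wrist_force: [0.0, 0.1, -0.7]
gripper_width: 0.193
gripper_force: 30.0
```

jog_arm:
  rows:
    - [[-0.001,0,0.001,0],[-0.0005,0,0.001,0],[0,0,0.001,0],[0,0,0.001,0],[0,0,0.001,0],[0,0,0,0]]

```text
time_s: 7.78
tcp_pos: [0.5449, -0.0235, 0.1581]
ee_rot: [[-0.0, -1.0, -0.0], [-1.0, 0.0, -0.0], [0.0, 0.0, -1.0]]
wrist_force: [-0.5, 0.0, -0.7]
gripper_width: 0.198
gripper_force: 30.0
```

jog_arm:
  rows:
    - [[-0.0005,0,0,0],[-0.0005,0,0,0],[-0.0005,0,0,0],[-0.0005,0,0,0],[-0.0005,0,0,0],[0,0,0,0]]

```text
time_s: 8.52
tcp_pos: [0.545, -0.0211, 0.1583]
ee_rot: [[-0.0, -1.0, -0.0], [-1.0, 0.0, -0.0], [0.0, 0.0, -1.0]]
wrist_force: [-0.1, -0.5, -1.6]
gripper_width: 0.197
gripper_force: 30.0
```

jog_arm:
  rows:
    - [[0,0.0005,0.0005,0],[0,0,0.0005,0],[0,0,0.0005,0],[0,0,0.0005,0],[0,0,0.0005,0],[0,0,0.0005,0],[0,0,0.0005,0],[0,0,0.0005,0],[0,0,0,0]]

```text
time_s: 9.65
tcp_pos: [0.5445, -0.021, 0.1542]
ee_rot: [[0.0, -1.0, 0.0], [-1.0, -0.0, 0.0], [-0.0, -0.0, -1.0]]
wrist_force: [0.7, -1.7, 0.2]
gripper_width: 0.2
gripper_force: 30.0
```

jog_arm:
  rows:
    - [[0,0,0.0005,0],[0,0,0.0005,0],[0,0,0.0005,0],[0,0,0.0005,0],[0,0,0.0005,0],[0,0,0.0005,0],[0,0,0.0005,0],[0,0,0.0005,0],[0,0,0,0]]

```text
time_s: 10.78
tcp_pos: [0.5445, -0.021, 0.1502]
ee_rot: [[0.0, -1.0, 0.0], [-1.0, -0.0, 0.0], [-0.0, -0.0, -1.0]]
wrist_force: [0.9, -2.0, -0.5]
gripper_width: 0.197
gripper_force: 30.0
```

jog_arm:
  rows:
    - [[0,0,0.0005,0],[0,0,0.0005,0],[0,0,0.0005,0],[0,0,0.0005,0],[0,0,0.0005,0],[0,0,0.0005,0],[0,0,0.0005,0],[0,0,0.0005,0],[0,0,0,0]]

```text
time_s: 11.9
tcp_pos: [0.5445, -0.021, 0.1462]
ee_rot: [[-0.0, -1.0, 0.0], [-1.0, 0.0, 0.0], [-0.0, -0.0, -1.0]]
wrist_force: [0.3, -0.6, 0.7]
gripper_width: 0.199
gripper_force: 30.0
```

jog_arm:
  rows:
    - [[0,0,0.0005,0],[0,0,0.0005,0],[0,0,0.0005,0],[0,0,0.0005,0],[0,0,0.0005,0],[0,0,0.0005,0],[0,0,0,0]]

```text
time_s: 12.78
tcp_pos: [0.5444, -0.021, 0.1432]
ee_rot: [[-0.0, -1.0, -0.0], [-1.0, 0.0, 0.0], [-0.0, 0.0, -1.0]]
wrist_force: [0.5, -0.2, 0.4]
gripper_width: 0.198
gripper_force: 30.0
```

jog_arm:
  rows:
    - [[0,0,0.0005,0],[0,0,0.0005,0],[0,0,0.0005,0],[0,0,0.0005,0],[0,0,0.0005,0],[0,0,0.0005,0],[0,0,0,0]]

```text
time_s: 13.65
tcp_pos: [0.5444, -0.021, 0.1401]
ee_rot: [[-0.0, -1.0, -0.0], [-1.0, 0.0, -0.0], [0.0, 0.0, -1.0]]
wrist_force: [0.8, -1.7, -1.0]
gripper_width: 0.197
gripper_force: 30.0
```

jog_arm:
  rows:
    - [[0,0,0.0005,0],[0,0,0.0005,0],[0,0,0.0005,0],[0,0,0.0005,0],[0,0,0,0]]

```text
time_s: 14.28
tcp_pos: [0.5444, -0.021, 0.1382]
ee_rot: [[-0.0, -1.0, -0.0], [-1.0, 0.0, -0.0], [0.0, 0.0, -1.0]]
wrist_force: [-0.1, -0.8, 0.1]
gripper_width: 0.194
gripper_force: 30.0
```

Forces are still at drag level, with 6 mm to go. I'll take smaller steps from here.

jog_arm:
  rows:
    - [[0,0,0.0005,0],[0,0,0.0005,0],[0,0,0.0005,0],[0,0,0.0005,0],[0,0,0,0]]

```text
time_s: 14.9
tcp_pos: [0.5444, -0.021, 0.1362]
ee_rot: [[-0.0, -1.0, -0.0], [-1.0, 0.0, -0.0], [0.0, 0.0, -1.0]]
wrist_force: [-0.4, -1.2, 1.0]
gripper_width: 0.2
gripper_force: 30.0
```

jog_arm:
  rows:
    - [[0,0,0.0005,0],[0,0,0.0005,0],[0,0,0.0005,0],[0,0,0,0]]

```text
time_s: 15.4
tcp_pos: [0.5444, -0.021, 0.1347]
ee_rot: [[-0.0, -1.0, -0.0], [-1.0, 0.0, -0.0], [0.0, 0.0, -1.0]]
wrist_force: [0.2, -1.6, 0.1]
gripper_width: 0.196
gripper_force: 30.0
```

jog_arm:
  rows:
    - [[0,0,0.0005,0],[0,0,0.0005,0],[0,0,0,0],[0,0,0,0]]

```text
time_s: 15.9
tcp_pos: [0.5445, -0.021, 0.1337]
ee_rot: [[-0.0, -1.0, -0.0], [-1.0, 0.0, -0.0], [0.0, 0.0, -1.0]]
wrist_force: [-0.2, -2.7, 0.4]
gripper_width: 0.197
gripper_force: 30.0
```

jog_arm:
  rows:
    - [[0,0,0.0005,0],[0,0,0,0],[0,0,0,0]]

```text
time_s: 16.27
tcp_pos: [0.5445, -0.021, 0.1333]
ee_rot: [[-0.0, -1.0, 0.0], [-1.0, 0.0, 0.0], [-0.0, -0.0, -1.0]]
wrist_force: [0.2, -1.9, 0.6]
gripper_width: 0.196
gripper_force: 30.0
```

jog_arm:
  rows:
    - [[0,0,0.0004,0],[0,0,0,0],[0,0,0,0]]

```text
time_s: 16.65
tcp_pos: [0.5445, -0.021, 0.1328]
ee_rot: [[-0.0, -1.0, -0.0], [-1.0, 0.0, 0.0], [-0.0, 0.0, -1.0]]
wrist_force: [-0.0, -1.6, 0.3]
gripper_width: 0.194
gripper_force: 30.0
```

jog_arm:
  rows:
    - [[0,0,0.0003,0],[0,0,0,0],[0,0,0,0]]

```text
time_s: 17.02
tcp_pos: [0.5445, -0.021, 0.1325]
ee_rot: [[0.0, -1.0, -0.0], [-1.0, -0.0, -0.0], [0.0, 0.0, -1.0]]
wrist_force: [-0.0, -2.7, 0.8]
gripper_width: 0.198
gripper_force: 30.0
```

jog_arm:
  rows:
    - [[0,0,0.0003,0],[0,0,0,0],[0,0,0,0]]

```text
time_s: 17.4
tcp_pos: [0.5445, -0.021, 0.1323]
ee_rot: [[-0.0, -1.0, -0.0], [-1.0, 0.0, -0.0], [0.0, 0.0, -1.0]]
wrist_force: [0.1, -1.9, 0.5]
gripper_width: 0.197
gripper_force: 30.0
```

jog_arm:
  rows:
    - [[0,0,0.0003,0],[0,0,0,0],[0,0,0,0]]

```text
time_s: 17.77
tcp_pos: [0.5445, -0.021, 0.1321]
ee_rot: [[0.0, -1.0, 0.0], [-1.0, -0.0, -0.0], [0.0, -0.0, -1.0]]
wrist_force: [-0.4, -1.0, 3.0]
gripper_width: 0.195
gripper_force: 30.0
```

jog_arm:
  rows:
    - [[0,0,0.0003,0],[0,0,0,0],[0,0,0,0]]

```text
time_s: 18.15
tcp_pos: [0.5445, -0.021, 0.132]
ee_rot: [[0.0, -1.0, 0.0], [-1.0, -0.0, -0.0], [0.0, -0.0, -1.0]]
wrist_force: [-1.4, -0.8, 4.8]
gripper_width: 0.196
gripper_force: 30.0
```

The collar is on the cover plate: 4.8 N upward, and the height has stopped changing. Release and retreat.

jog_arm:
  claw: 0.6
  rows:
    - [[0,0,0,0],[0,0,0,0],[0,0,0,0],[0,0,0,0],[0,0,0,0],[0,0,-0.005,0],[0,0,-0.015,0],[0,0,-0.025,0],[0,0,-0.025,0],[0,0,-0.025,0],[0,0,-0.015,0],[0,0,0,0],[0,0,0,0]]

```text
time_s: 19.77
tcp_pos: [0.5439, -0.021, 0.2408]
ee_rot: [[-0.0, -1.0, -0.002], [-1.0, 0.0, 0.0], [-0.0, 0.002, -1.0]]
wrist_force: [-0.2, -0.7, -0.9]
gripper_width: 0.601
gripper_force: 0.0
```

Run:
```python
from h import *
a,_=snap('scene','scene3');b,_=snap('side','side3')
cv2.imwrite('pics/c6.png',np.hstack([cv2.resize(a[140:320,230:390],(355,400)),cv2.resize(b[120:330,250:430],(343,400))])[:,:,::-1])
```

```text
(no output)
```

View pics/c6.png

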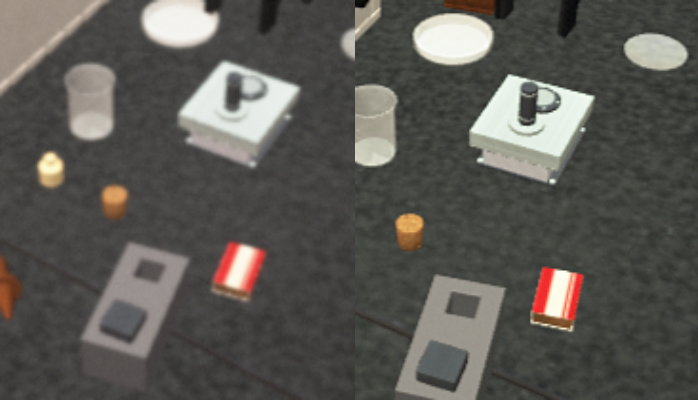

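The pin stands upright with its collar flat on the cover, at (232,108) in the left crop and (527,122) in the right. The dowel is still in the rack, the bystanders haven't moved, and the gripper is clear. Handing in.

```bash
python3 -c "
from station import finish_job
print(finish_job())"
```

```text
the job is handed in; nothing more can be done
None
```

The tapered pin is seated with its collar home on the cover plate and released, and I handed the job in at about 20 s; the hand-in call gave no verdict. Wrist readings peaked at about 3 N sideways and 5 N at seating.

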